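# Shut the board carrier and turn it over to the solder side

### The job

The circuit board lies loose in the turn-over carrier. With the fingertips only, gripping nothing, push the open cover over onto the carrier and press its free edge down until the catch holds it; then turn the carrier over by pushing on it, near edge down and far edge up and over towards the robot, through the full half turn to its other stop, so that the board lies solder side up. Do not touch or spill the board, and leave the other things on the bench alone.

Things in the scene. Friction and masses are not known exactly. Their poses are not given: they have to be found in the camera images.
- stand: Turn-over stand for circuit boards, bare aluminium, fixed to the bench: foot plate 150 (x) x 172 (y) x 11 mm, two upright cheeks at y = +-73.5 mm (7 mm thick, 56 mm wide in x, 108 mm high) that bear the carrier. Origin under the middle of the foot plate; x points from the carrier's near edge to its far edge as it first lies, y along the trunnion axis, z up.
- axis (a point): Middle of the trunnion axis, 90 mm above the bench, along the stand's y. The carrier is a plate 104 (x) x 116 (y) mm, from 10 mm below the axis to 5 mm above it; the nest, 48 x 78 mm, is open through its middle, save for ledges at its two y ends; solid rails 28 mm wide run along its near and far edges.
- carrier (a joint): Angle of the black carrier about the trunnion axis, rad. 0: level, nest up, at its stop (the far edge cannot go down). It grows as the near edge (thumb bar) goes down and the far edge rises and comes over towards the stand's -x; pi: level, upside down, at the other stop. Friction of about 0.16 N m holds it wherever it is left.
- cover (a joint): Angle of the cover against the carrier, rad. 0: shut flat. It starts at 1.6 to 1.85, open and leaning a little to the near side (stop 1.92); hinge friction 0.015 N m. Pushed some 0.5 rad past upright it sinks by itself until its free edge rests on the sprung catch, about 0.1 rad from shut; some 5 to 10 N down at the free edge snaps it in. Unlatched it drops open when upside down.
- cover_hinge (a point): Middle of the cover's hinge line, on the carrier's near rail: 49 mm to the near side of the trunnion axis, 8.5 mm above it. Its x axis points along the cover to its free edge. The cover is an aluminium frame 99 mm from hinge to free edge, 104 mm wide in y, 4 mm thick, with a 44 x 68 mm window that begins 27 mm from the hinge.
- cover_lip (a point): Middle of the cover's free edge, 99 mm from the hinge, half-way through its thickness. When shut it lies under the roller of the catch: a sprung steel blade 18 mm wide (y) at the middle of the carrier's far edge, 49 to 58 mm from the trunnion axis, reaching 17 mm above it. The blade gives way by itself as the edge is pressed down.
- thumb_bar (a point): Middle of the steel thumb bar on the carrier's near edge: a round bar 10 mm thick, 100 mm long (y), 62 mm from the trunnion axis.
- far_rail (a point): Point on the underside of the carrier's far rail, 40 mm from the trunnion axis, midway along y; the rail's underside is flat from 24 to 52 mm from the axis. Its z axis points out of the carrier's nest side.
- nest (a point): Point of the carrier where the board's origin belongs (on the carrier's middle line, 9.2 mm to the underside from the trunnion axis); its z axis points out of the nest side.
- board: Green circuit board 45 x 75 x 13 mm with parts on top and two foot strips below, loose in the carrier's nest with about 1.5 mm of play. Origin: under the middle of its feet, z out of the component side.
- flux_bottle: Small flux bottle with needle cap, 40 mm wide, 100 mm high, standing on the bench. Origin under its middle. Leave it alone.
- spool_tin: Solder reel with yellow flanges, 48 mm wide, 58 mm high, standing on the bench. Origin under its middle. Leave it alone.
- long_nose: Long-nose pliers with yellow grips, 149 x 75 x 12 mm, lying on the bench. Leave them alone.
- side_cutters: Side cutters with red grips, 129 x 75 x 12 mm, lying on the bench. Leave them alone.
- tester: Black pocket tester, 100 x 62 x 25 mm, lying on the bench. Leave it alone.
Things that resemble listed ones, but are neither listed nor needed, are in the scene too. What is shaped like the board but white is not meant.

How it is judged:
By the outcome, as a careful person would: the job done as asked, in the order asked, and still so for the second after the job is handed in, with the robot touching nothing.
It also fails if it takes over 54 s, if anything falls off the work surface, if the arm or the gripper's body presses on something with over 40 N, if the wrist force passes 120 N, or if a joint passes its speed limit or range.

### The arm

A 7-joint arm with a two-finger parallel gripper is mounted at the origin on a cart in front of the work surface, level with it; the furniture and walls round the work are solid. World frame = base frame: x ahead of the robot, y to its left, z up, the work surface at z = 0. Lengths are in m, angles in rad, forces in N, time in s.
With the tool pointing down it reaches from about 0.4 to 0.875 m from the base axis. Payload 19.3 kg.
Tool frame: the origin (TCP) lies on the mounting face of the last link; the fingertips stand 173 mm ahead of it and the grasp point (between the pads) lies 155 mm ahead of it (bot.grip_point_offset is the distance from the TCP to the grasp point, in m); z points along the fingers, y is the line along which they close (so a half turn about z gives the same grasp; the last joint's range is limited). The gripper opens to 85 mm and grips with 20 to 120 N. Pads are 22 mm wide; open, the fingers measure 114 mm over their backs; the gripper's body (76 mm by 85 mm) begins 54 mm behind the grasp point. The pads swing forward as they close: fully open they stand 13 mm farther back than shut.
Start: joints at [-0.07, 0.521, -0.036, 1.599, 0.021, 1.021, -0.113], TCP at [0.625, -0, 0.405] pointing down, gripper open.
Joint ranges: [-2.91, 2.91], [-0.3, 2.13], [-1.5, 1.42], [0.17, 2.43], [-1.26, 4.41], [0.16, 1.93], [-2.52, 2.52]. Speed limits (rad/s): [1.89, 1.89, 2.39, 2.39, 3.01, 3.01, 3.01].

### API

Orientations are given as [roll, pitch, yaw] about the fixed x, y, z axes, in that order (R = Rz(yaw) Ry(pitch) Rx(roll)).
In Python, from workcell import bot gives the robot as it stands.
- The arm moves only by the tool arm_command, never from a script. Its argument "deltas" is a list of rows, each a list of 3 entries, a list of its own where there are three numbers: the shift along the tool's x, y, z in cm, then the turn, a rotation vector about the tool's x, y, z in rad, then the finger opening in cm, from 0 to 8.54. In form: [[[tx, ty, tz], [rx, ry, rz], claw], ...]. A call has 1 to 20 rows; each row shifts and turns the commanded pose from where the row before left it, along the tool's axes as they then stand; what a row does not reach is not made up. A row lasts 1/10 s, in which the tool goes at most 50 mm and 8.59 degrees, less where a joint would pass 70% of its speed; a pose out of reach is approached as far as the arm can. A call with a gripper value outside its range is refused whole. The fingers move at their own pace and stop on an object; "newtons" is the grip in N (left out, the last holds). Time passes only in rows, so rows that do not move let the fingers close. It gives the time, the measured TCP pose, the force, the opening and the grip force at its end, in the units of the state.
- bot.observe(): the state, without advancing time (a new reading comes with each control period).
- bot.grab_frame(name): name is "scene" or "top" or "wrist"; returns a dict with "frame" (480x640x3 uint8, red, green, blue), "K" (3x3 intrinsics, pixels), "k1" (the pictures are not rectified: a ray, as slopes to the right and down, at radius r is drawn at 1 + k1 r^2 times it, then the intrinsics apply), "rvec" (rotation vector, rad) and "tvec" (3), from world to camera coordinates, as OpenCV has them; the wrist camera has in their place "T_tool_cam" (4x4, takes a point from camera to tool coordinates, whose origin is the TCP and whose axes are the flange's). Camera axes: x right, y down, z forward; pixel columns grow to the right and rows downward; lengths in m; the calibration is good to about 2 mm. A picture is of the moment at which its call begins: read the wrist's pose just before it. There is no depth.
- bot.job_done(): hands the job in; it is judged then, once.
Trained networks look in a picture, given as the dict that the camera call returned (one of the last four; its "shot" number tells which), for a name from the list of things; names that differ only in an ending like _2 or _b are one class to them, and where a whole thing is asked for, a point or a joint stands for the part that bears it (a point fixed in the world has none). Each returns a list of dicts, best first, with "p" (0 to 1); they miss things now and then, are a little off and sometimes report something else, mostly with a low value. They report only what shows in the picture. A call takes as long as a camera call. They do not tell look-alikes from the thing itself.
- bot.find_in(name, picture): "rect" ([left, top, width, height] in pixels, round what is visible of it).
- bot.mark_of(name, picture): "at" ([column, row] in pixels: a listed point, or the origin of a listed thing).
The state is a dict: "clock": time; "qpos": joint angles; "qd": joint speeds; "joint_efforts": joint torques, N m; "position": TCP position; "tool_rot": TCP orientation; "force": force on the tool from outside, world axes, zero at the start; "moment": the same for the moment, N m; "grip_width": finger opening in m; "finger_force": force on a finger pad.
Only numpy, scipy, OpenCV 4.12 (cv2) and the standard library are available. Lean on these libraries where they do the work, as an engineer would, in place of code of your own. Each camera call takes 0.05 s, during which the arm holds its last target. There are 200 camera calls.

## Working session

There is one attempt and no reset: what is moved stays moved. The work goes in short steps, Python scripts to look and compute and a tool call to move; the robot and the scene stay as the last step left them, time stands still between calls to the robot, and variables do not carry over. Pictures are saved under pics/ and viewed, at most 10 in all, crops included, and the job is handed in when it is done.

Besides the shell and the picture viewer there is one more tool, called by a JSON object that holds its "api" and its "payload", one argument or row to a line. arm_command: Moves the arm, as the interface text tells. Its arguments: {"type":"object","properties":{"deltas":{"type":"array","items":{"type":"array"}},"newtons":{"type":"number"}},"required":["deltas"]}

```bash
mkdir -p pics; ls; cat > h.py <<'E'
import numpy as np, cv2
from scipy.spatial.transform import Rotation as Rn
from workcell import bot
def cam(p):
    """R,t world->cam"""
    if 'rvec' in p: return cv2.Rodrigues(np.array(p['rvec'],float))[0], np.array(p['tvec'],float).ravel()
def proj(p,X,RT=None):
    R,t=RT or cam(p); c=np.atleast_2d(X)@R.T+t; s=c[:,:2]/c[:,2:]
    s=s*(1+p['k1']*(s**2).sum(1,keepdims=True)); K=np.array(p['K']); return s@K[:2,:2].T+K[:2,2]
def ray(p,uv,RT=None):
    R,t=RT or cam(p); K=np.array(p['K'])
    s=cv2.undistortPoints(np.array([[uv]],float),K,np.array([p['k1'],0,0,0],float)).ravel()
    return -R.T@t, R.T@np.array([s[0],s[1],1])
def at_z(p,uv,z):
    o,d=ray(p,uv); return o+d*(z-o[2])/d[2]
def tri(ps,uvs):
    A=np.zeros((3,3));b=np.zeros(3)
    for p,u in zip(ps,uvs):
        o,d=ray(p,u); d/=np.linalg.norm(d); M=np.eye(3)-np.outer(d,d); A+=M;b+=M@o
    X=np.linalg.solve(A,b); return X,[np.linalg.norm(proj(p,X)[0]-u) for p,u in zip(ps,uvs)]
def save(p,n): cv2.imwrite('pics/'+n,p['frame'][:,:,::-1])
E
python3 - <<'E'
from h import *
np.set_printoptions(precision=3,suppress=True)
o=bot.observe(); print(o)
a=bot.grab_frame('scene'); b=bot.grab_frame('top')
save(a,'a.png'); save(b,'b.png')
for n in ['stand','axis','cover_hinge','cover_lip','thumb_bar','far_rail','nest','board','flux_bottle','spool_tin','long_nose','side_cutters','tester']:
    ua=bot.mark_of(n,a); ub=bot.mark_of(n,b)
    print(n,[(np.round(m['at']),round(m['p'],2)) for m in ua[:3]],[(np.round(m['at']),round(m['p'],2)) for m in ub[:3]])
    if ua and ub: X,e=tri([a,b],[ua[0]['at'],ub[0]['at']]); print('   ',X,np.round(e,1))
E
```

```text
pics
{'clock': 0.0, 'qpos': array([-0.07 ,  0.522, -0.036,  1.6  ,  0.021,  1.021, -0.113]), 'qd': array([ 0.001, -0.002, -0.   , -0.001,  0.   ,  0.001,  0.001]), 'joint_efforts': array([ -0.004, -92.711,   1.978, -36.993,   0.018,   0.008,  -0.   ]), 'position': array([ 0.625, -0.   ,  0.404]), 'tool_rot': array([-3.14 ,  0.   ,  1.571]), 'force': array([-0.564,  0.088, -0.017]), 'moment': array([0.01 , 0.02 , 0.024]), 'finger_force': 0.0, 'grip_width': 0.08542022728449321}
stand [(array([341., 268.]), 0.73), (array([373., 214.]), 0.49)] []
axis [(array([342., 244.]), 0.73)] []
cover_hinge [(array([357., 243.]), 0.61)] [(array([390., 318.]), 0.58)]
    [ 0.465 -0.133 -0.005] [27.2 26.6]
cover_lip [(array([378., 213.]), 0.68), (array([256., 325.]), 0.38)] []
thumb_bar [(array([367., 248.]), 0.84)] []
far_rail [(array([321., 242.]), 0.91)] []
nest [(array([336., 249.]), 0.63)] []
board [(array([341., 248.]), 0.65), (array([290., 228.]), 0.63)] [(array([359., 199.]), 0.64)]
    [ 0.648 -0.082 -0.01 ] [28.9 28. ]
flux_bottle [(array([255., 324.]), 0.79), (array([341., 247.]), 0.66)] [(array([242., 232.]), 0.59)]
    [0.623 0.253 0.011] [2.  1.7]
spool_tin [(array([254., 249.]), 0.7)] []
long_nose [(array([412., 248.]), 0.61)] [(array([395., 316.]), 0.91)]
    [ 0.404 -0.175 -0.026] [0.8 0.8]
side_cutters [(array([309., 403.]), 0.73)] [(array([195., 297.]), 0.67)]
    [ 0.435  0.369 -0.004] [2.1 1.6]
tester [(array([432., 205.]), 0.81)] [(array([452., 314.]), 0.73)]
    [ 0.407 -0.327  0.008] [1.8 1.8]
```

View pics/a.png

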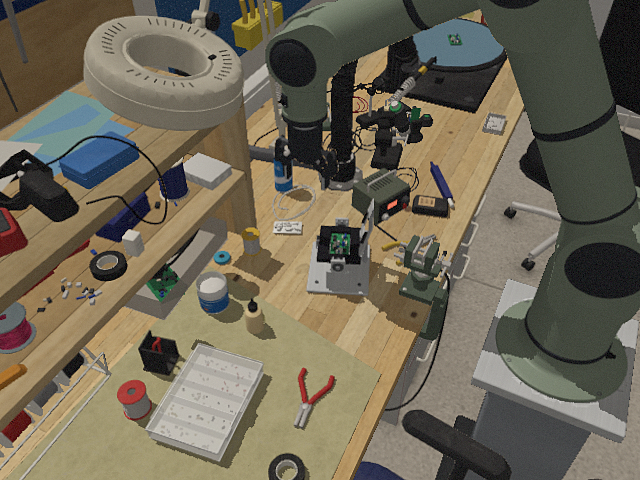

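View pics/b.png

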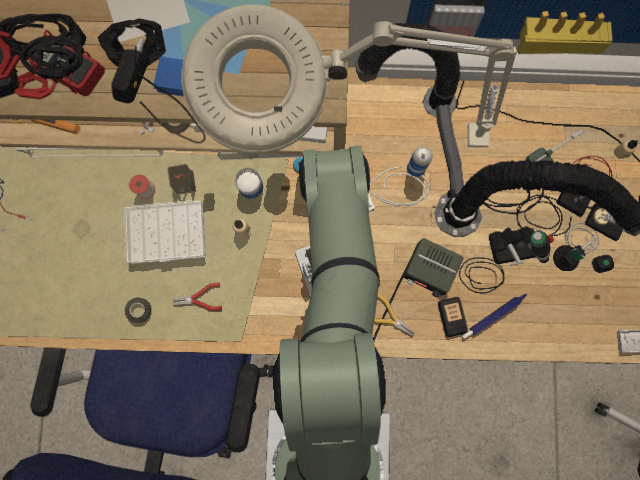

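The stand is at scene (341,268): green board in the carrier at (340,243), cover open at (370,215), thumb bar towards the robot. The look-alikes are the white board at (288,228), green boards on the shelf at (162,282) and on the far turntable at (455,40), and the vice at (420,265). The top view has the stand hidden by the arm, so I'll use the wrist camera.

```bash
cat >> h.py <<'E'
def wrist():
    o=bot.observe(); p=bot.grab_frame('wrist')
    T=np.eye(4); T[:3,:3]=Rn.from_euler('xyz',o['tool_rot']).as_matrix(); T[:3,3]=o['position']
    C=np.linalg.inv(T@np.array(p['T_tool_cam'])); p['rvec']=cv2.Rodrigues(C[:3,:3])[0].ravel(); p['tvec']=C[:3,3]
    return p
E
python3 - <<'E'
from h import *
np.set_printoptions(precision=3,suppress=True)
w=wrist(); a=bot.grab_frame('scene'); save(w,'w.png'); print(w['T_tool_cam'])
cv2.imwrite('pics/ac.png',cv2.resize(a['frame'][180:310,260:420,::-1],None,fx=5,fy=4.6))
zs=dict(stand=0,axis=.09,cover_hinge=.0985,cover_lip=.19,thumb_bar=.09,far_rail=.08,nest=.081,board=.081)
for n in zs:
    ua=bot.mark_of(n,a); ub=bot.mark_of(n,w)
    for q,u in ((a,ua),(w,ub)): print(n,[(np.round(m['at']),round(m['p'],2),at_z(q,m['at'],zs[n])) for m in u[:2]])
    if ua and ub: X,e=tri([a,w],[ua[0]['at'],ub[0]['at']]); print('   ',X,np.round(e,1))
E
```

```text
[[-0.002 -0.959 -0.283  0.073]
 [ 1.    -0.002  0.    -0.   ]
 [-0.    -0.283  0.959  0.03 ]
 [ 0.     0.     0.     1.   ]]
stand [(array([339., 269.]), 0.76, array([0.534, 0.001, 0.   ])), (array([310., 401.]), 0.52, array([0.429, 0.366, 0.   ]))]
stand [(array([240., 204.]), 0.93, array([0.536, 0.001, 0.   ]))]
    [ 0.535  0.001 -0.001] [0.1 0.3]
axis [(array([342., 244.]), 0.83, array([0.528, 0.003, 0.09 ]))]
axis []
cover_hinge [(array([357., 244.]), 0.61, array([ 0.494, -0.006,  0.099]))]
cover_hinge [(array([161., 246.]), 0.66, array([ 0.489, -0.016,  0.098]))]
    [ 0.492 -0.012  0.098] [1.9 5.5]
cover_lip [(array([374., 214.]), 0.8, array([ 0.463, -0.025,  0.19 ]))]
cover_lip [(array([ 56., 310.]), 0.6, array([ 0.462, -0.028,  0.19 ]))]
    [ 0.463 -0.027  0.19 ] [0.6 2.3]
thumb_bar [(array([364., 246.]), 0.76, array([ 0.477, -0.015,  0.09 ])), (array([338., 250.]), 0.63, array([0.529, 0.025, 0.09 ]))]
thumb_bar [(array([154., 247.]), 0.64, array([ 0.478, -0.02 ,  0.09 ]))]
    [ 0.477 -0.02   0.086] [0.6 1.8]
far_rail [(array([322., 246.]), 0.74, array([0.572, 0.019, 0.08 ]))]
far_rail [(array([261., 202.]), 0.66, array([0.573, 0.018, 0.08 ])), (array([ 54., 309.]), 0.4, array([ 0.364, -0.087,  0.08 ]))]
    [0.573 0.018 0.078] [0.1 0.3]
nest [(array([338., 248.]), 0.69, array([0.535, 0.012, 0.081]))]
nest []
board [(array([340., 246.]), 0.91, array([0.532, 0.002, 0.081])), (array([287., 228.]), 0.57, array([0.68 , 0.002, 0.081]))]
board [(array([223., 222.]), 0.97, array([0.539, 0.001, 0.081])), (array([406., 266.]), 0.7, array([ 0.702, -0.042,  0.081]))]
    [ 0.536 -0.002  0.075] [0.6 1.7]
```

View pics/w.png

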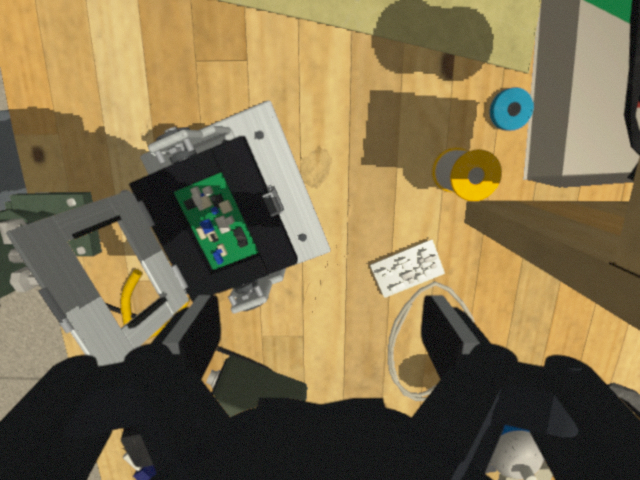

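View pics/ac.png

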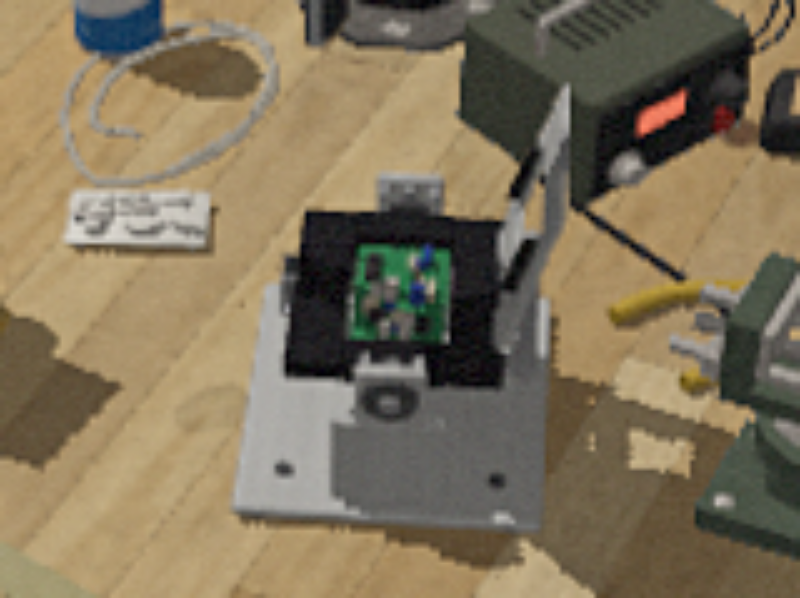

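The wrist view has the stand tilted about 20°: board at (220,222), catch at (273,202), cover leaning left at (110,270) and the white look-alike at (406,266). The green vice at (40,240) stands close on the near side, so I'll work out its height before approaching there.

```bash
python3 - <<'E'
from h import *
np.set_printoptions(precision=3,suppress=True)
a=bot.grab_frame('scene'); w=wrist()
for z in (0,.05,.1,.15,.2):
    print(z,'scene vice top',at_z(a,(425,238),z),'left',at_z(a,(402,268),z),'base',at_z(a,(405,297),z),'| wrist',at_z(w,(60,230),z),at_z(w,(90,205),z),at_z(w,(95,245),z))
cv2.imwrite('pics/vc.png',np.hstack([cv2.resize(a['frame'][210:350,370:470,::-1],(400,560)),cv2.resize(w['frame'][150:360,0:150,::-1],(400,560))]))
E
```

```text
0 scene vice top [ 0.377 -0.202  0.   ] left [ 0.393 -0.071  0.   ] base [0.352 0.016 0.   ] | wrist [ 0.324 -0.028  0.   ] [0.366 0.001 0.   ] [ 0.362 -0.047  0.   ]
0.05 scene vice top [ 0.365 -0.148  0.05 ] left [ 0.38  -0.024  0.05 ] base [0.342 0.059 0.05 ] | wrist [ 0.364 -0.015  0.05 ] [0.4  0.01 0.05] [ 0.397 -0.031  0.05 ]
0.1 scene vice top [ 0.353 -0.095  0.1  ] left [0.368 0.023 0.1  ] base [0.331 0.102 0.1  ] | wrist [ 0.404 -0.001  0.1  ] [0.435 0.02  0.1  ] [ 0.432 -0.015  0.1  ]
0.15 scene vice top [ 0.342 -0.042  0.15 ] left [0.355 0.07  0.15 ] base [0.321 0.145 0.15 ] | wrist [0.444 0.012 0.15 ] [0.469 0.029 0.15 ] [0.467 0.001 0.15 ]
0.2 scene vice top [0.33  0.011 0.2  ] left [0.343 0.117 0.2  ] base [0.31  0.188 0.2  ] | wrist [0.484 0.025 0.2  ] [0.504 0.039 0.2  ] [0.502 0.017 0.2  ]
```

View pics/vc.png

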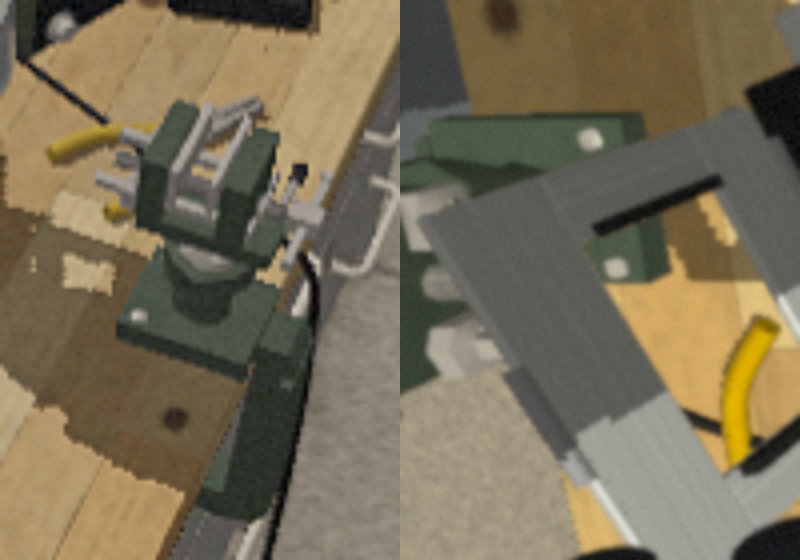

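{"api": "arm_command", "payload": {
  "deltas": [
    [[0, 0, 0], [0, 0, 0.149], 0],
    [[0, 0, 0], [0, 0, 0.149], 0],
    [[0, 0, 0], [0, 0, 0.149], 0],
    [[0, 0, 0], [0, 0, 0.149], 0],
    [[0, 0, 0], [0, 0, 0.149], 0],
    [[0, 0, 0], [0, 0, 0.149], 0],
    [[0, 0, 0], [0, 0, 0.149], 0],
    [[0, 0, 0], [0, 0, 0.149], 0],
    [[0, 0, 0], [0, 0, 0], 0],
    [[-2.5, -0.44, 0], [0, 0, 0], 0],
    [[-2.5, -0.44, 0], [0, 0, 0], 0],
    [[-2.5, -0.44, 0], [0, 0, 0], 0],
    [[-2.5, -0.44, 0], [0, 0, 0], 0],
    [[-2.5, -0.44, 0], [0, 0, 0], 0],
    [[-2.5, -0.44, 0], [0, 0, 0], 0],
    [[-2.5, -0.44, 0], [0, 0, 0], 0],
    [[-2.3, -0.42, 0], [0, 0, 0], 0],
    [[0, 0, 0], [0, 0, 0], 0],
    [[0, 0, 0], [0, 0, 0], 0]
  ]
}}

```text
clock: 4.3
position: [0.4282, -0.0407, 0.4051]
tool_rot: [3.141, -0.001, 0.382]
force: [0.2, 0.2, 0.2]
grip_width: 0.0001
finger_force: 0.0
```

```bash
cat >> h.py <<'E'
O=np.array([.535,.002,0]); YAW=.376
def st(X): return Rn.from_euler('z',-YAW).apply(np.asarray(X)-O)
def tip():
    o=bot.observe(); R=Rn.from_euler('xyz',o['tool_rot']).as_matrix(); return st(o['position']+.173*R[:,2])
E
python3 - <<'E'
from h import *
np.set_printoptions(precision=3,suppress=True)
print('tip',tip())
ps=[bot.grab_frame('scene'),bot.grab_frame('top'),wrist()]
save(ps[2],'w2.png'); cv2.imwrite('pics/t2.png',ps[1]['frame'][:,:,::-1])
for n in ['stand','cover_hinge','cover_lip','thumb_bar','far_rail']:
    d=[(p,bot.mark_of(n,p)) for p in ps]; d=[(p,m[0]['at']) for p,m in d if m and m[0]['p']>.5]
    if len(d)>1: X,e=tri(*zip(*d)); print(n,X,st(X),np.round(e,1))
m=[np.hstack([cv2.resize(ps[1]['frame'][200:320,270:390],(400,400)),cv2.resize(ps[2]['frame'],(400,300))[:].copy() if 0 else cv2.resize(ps[2]['frame'],(400,400))])]
cv2.imwrite('pics/m2.png',m[0][:,:,::-1])
E
```

```text
tip [-0.115 -0.001  0.232]
stand [ 0.532 -0.005 -0.014] [-0.005 -0.005 -0.014] [0.7 0.6]
cover_hinge [ 0.495 -0.015  0.094] [-0.044 -0.001  0.094] [2.6 8.1]
cover_lip [ 0.491 -0.014  0.35 ] [-0.047  0.001  0.35 ] [0.2 6.6]
thumb_bar [ 0.479 -0.022  0.083] [-0.06  -0.001  0.083] [0.2 0.6]
far_rail [0.574 0.018 0.079] [0.042 0.    0.079] [0.2 0.9 3.3]
```

View pics/m2.png

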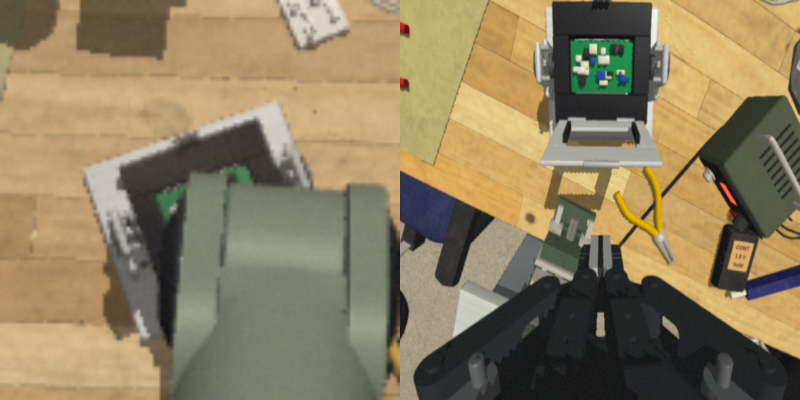

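{"api": "arm_command", "payload": {
  "deltas": [
    [[0, 0, 2.8], [0, 0, 0], 0],
    [[0, 0, 2.8], [0, 0, 0], 0],
    [[1, 0, 0], [0, 0, 0], 0],
    [[0.8, 0, 0], [0, 0, 0], 0],
    [[0.6, 0, 0], [0, 0, 0], 0],
    [[0.6, 0, 0], [0, 0, 0], 0],
    [[0.6, 0, 0], [0, 0, 0], 0],
    [[0.6, 0, 0], [0, 0, 0], 0],
    [[0.6, 0, 0], [0, 0, 0], 0],
    [[0.6, 0, 0], [0, 0, 0], 0],
    [[0.6, 0, 0], [0, 0, 0], 0],
    [[0.6, 0, 0], [0, 0, 0], 0],
    [[0.6, 0, 0], [0, 0, 0], 0],
    [[0.6, 0, 0], [0, 0, 0], 0],
    [[0.6, 0, 0], [0, 0, 0], 0],
    [[0.6, 0, 0], [0, 0, 0], 0],
    [[0.6, 0, 0], [0, 0, 0], 0],
    [[0.5, 0, 0], [0, 0, 0], 0],
    [[0.3, 0, 0], [0, 0, 0], 0],
    [[0, 0, 0], [0, 0, 0], 0]
  ]
}}

```text
clock: 7.2
position: [0.525, -0.0021, 0.3486]
tool_rot: [3.142, 0.0, 0.379]
force: [0.0, -0.0, -0.5]
grip_width: -0.0002
finger_force: 0.0
```

```bash
python3 - <<'E'
from h import *
np.set_printoptions(precision=3,suppress=True)
print('tip',tip())
a=bot.grab_frame('scene');w=wrist()
cv2.imwrite('pics/m3.png',np.hstack([cv2.resize(a['frame'][190:310,280:400],(400,400)),cv2.resize(w['frame'],(400,400))])[:,:,::-1])
E
```

```text
tip [-0.011 -0.     0.176]
```

View pics/m3.png

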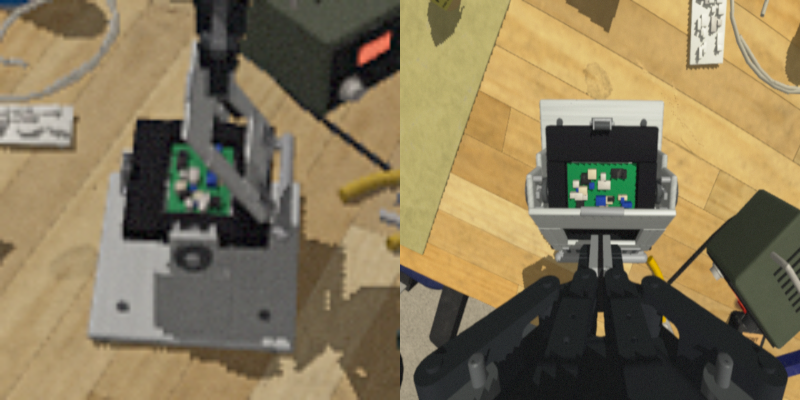

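{"api": "arm_command", "payload": {
  "deltas": [
    [[0.5, 0, 0], [0, 0, 0], 0],
    [[0.5, 0, 0], [0, 0, 0], 0],
    [[0.5, 0, 0], [0, 0, 0], 0],
    [[0.5, 0, 0], [0, 0, 0], 0],
    [[0.5, 0, 0], [0, 0, 0], 0],
    [[0, 0, 0], [0, 0, 0], 0],
    [[0.8, -1, 0], [0, 0, 0], 0],
    [[0.8, -1, 0], [0, 0, 0], 0],
    [[0.8, -0.8, 0], [0, 0, 0], 0],
    [[0, 0, 0], [0, 0, 0], 0]
  ]
}}

```text
clock: 8.3
position: [0.5603, 0.0441, 0.3486]
tool_rot: [-3.141, -0.0, 0.381]
force: [-0.4, -0.6, -0.1]
grip_width: -0.0001
finger_force: 0.0
```

```bash
python3 - <<'E'
from h import *
np.set_printoptions(precision=3,suppress=True)
print('tip',tip())
a=bot.grab_frame('scene');w=wrist()
d=[(p,bot.mark_of('cover_lip',p)) for p in (a,w)]
print([(m[0]['at'],m[0]['p'],st(at_z(p,m[0]['at'],.108))) for p,m in d if m])
cv2.imwrite('pics/m4.png',np.hstack([cv2.resize(a['frame'][190:310,280:400],(400,400)),cv2.resize(w['frame'],(400,400))])[:,:,::-1])
E
```

```text
tip [0.039 0.03  0.176]
[([321.9, 240.0], 0.8, array([0.042, 0.012, 0.108])), ([367.3, 233.7], 0.66, array([ 0.051, -0.   ,  0.108]))]
```

View pics/m4.png

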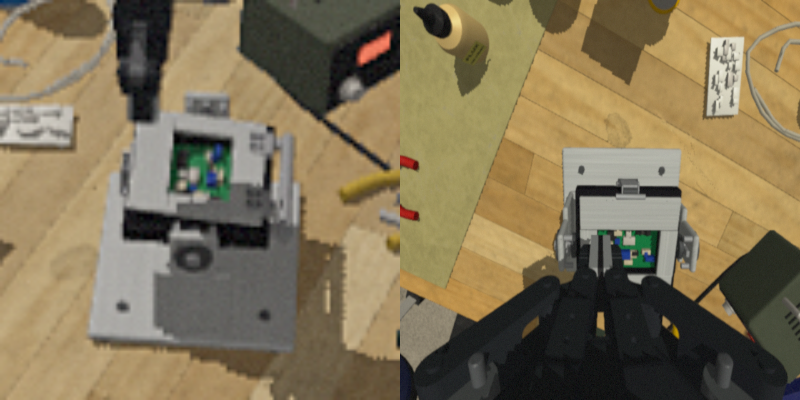

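The cover has sunk onto the catch: its lip is at the blade (627,187 in the wrist half), and the board lies undisturbed in the window. Next I press down beside the catch.

{"api": "arm_command", "payload": {
  "deltas": [
    [[0, 0, 2.0], [0, 0, 0], 0],
    [[0, 0, 2.0], [0, 0, 0], 0],
    [[0, 0, 1.5], [0, 0, 0], 0],
    [[0, 0, 0.5], [0, 0, 0], 0],
    [[0, 0, 0.3], [0, 0, 0], 0],
    [[0, 0, 0.3], [0, 0, 0], 0],
    [[0, 0, 0.3], [0, 0, 0], 0],
    [[0, 0, 0.3], [0, 0, 0], 0],
    [[0, 0, 0.2], [0, 0, 0], 0],
    [[0, 0, 0], [0, 0, 0], 0]
  ]
}}

```text
clock: 9.5
position: [0.5598, 0.0419, 0.2745]
tool_rot: [-3.141, 0.0, 0.379]
force: [-0.6, 0.3, -0.4]
grip_width: 0.0001
finger_force: 0.0
```

{"api": "arm_command", "payload": {
  "deltas": [
    [[0, 0, 0.2], [0, 0, 0], 0],
    [[0, 0, 0.1], [0, 0, 0], 0],
    [[0, 0, 0], [0, 0, 0], 0]
  ]
}}

```text
clock: 9.8
position: [0.56, 0.0417, 0.273]
tool_rot: [-3.141, -0.001, 0.378]
force: [-8.6, -0.3, 29.0]
grip_width: 0.0
finger_force: 14.2
```

{"api": "arm_command", "payload": {
  "deltas": [
    [[0, 0, -0.5], [0, 0, 0], 0],
    [[0, 0, -2.5], [0, 0, 0], 0],
    [[0, 0, -3], [0, 0, 0], 0],
    [[-2, 1, 0], [0, 0, 0], 0],
    [[-2, 1, 0], [0, 0, 0], 0],
    [[-2, 1, 0], [0, 0, 0], 0],
    [[0, 0, 0], [0, 0, 0], 0]
  ]
}}

```text
clock: 10.5
position: [0.5138, -0.0103, 0.332]
tool_rot: [3.141, 0.001, 0.376]
force: [-0.3, -1.0, -0.1]
grip_width: 0.0003
finger_force: 0.0
```

```bash
python3 - <<'E'
from h import *
np.set_printoptions(precision=3,suppress=True)
print('tip',tip(), bot.observe()['force'])
a=bot.grab_frame('scene');w=wrist()
d=[(p,bot.mark_of('cover_lip',p)) for p in (a,w)]
print([(m[0]['at'],m[0]['p'],st(at_z(p,m[0]['at'],.0985))) for p,m in d if m])
uv=proj(w,Rn.from_euler('z',YAW).apply([.05,0,.1])+O)[0].astype(int); print(uv)
u=np.clip(uv,[80,60],[560,420])
cv2.imwrite('pics/m5.png',np.hstack([cv2.resize(a['frame'][205:285,300:380],(400,400),interpolation=2),cv2.resize(w['frame'][u[1]-60:u[1]+60,u[0]-80:u[0]+80],(400,300),interpolation=2).repeat(1,0) if 0 else cv2.resize(w['frame'][u[1]-60:u[1]+60,u[0]-60:u[0]+60],(400,400),interpolation=2)])[:,:,::-1])
E
```

```text
tip [-0.024 -0.004  0.159] [-0.347 -1.03  -0.107]
[([319.6, 238.7], 0.65, array([ 0.048, -0.002,  0.099])), ([414.7, 371.1], 0.65, array([-0.109, -0.068,  0.098]))]
[316 134]
```

View pics/m5.png

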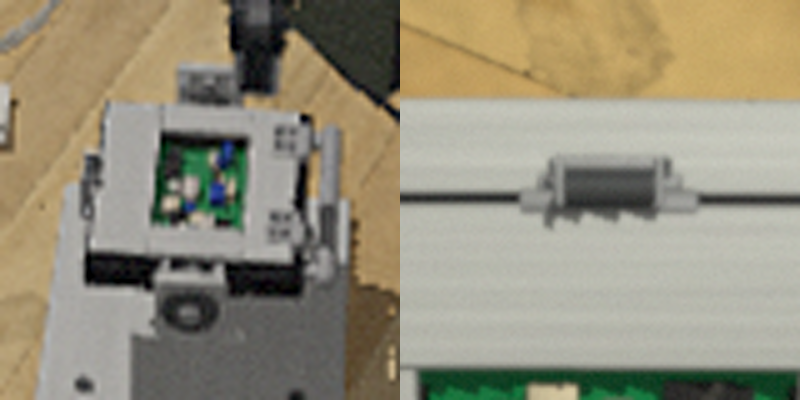

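The cover lies flat with the catch roller over its lip (615,185 in the montage): it is latched. Next, the thumb bar.

{"api": "arm_command", "payload": {
  "deltas": [
    [[-2.5, 0.2, 0], [0, 0, 0], 0],
    [[-2.5, 0.2, 0], [0, 0, 0], 0],
    [[0, 0, 3], [0, 0, 0], 0],
    [[0, 0, 2.5], [0, 0, 0], 0],
    [[0.3, 0, 0.7], [0, 0, 0], 0],
    [[0.1, 0, 0.6], [0, 0, 0], 0],
    [[0.1, 0, 0.6], [0, 0, 0], 0],
    [[0.1, 0, 0.5], [0, 0, 0], 0],
    [[0.1, 0, 0.5], [0, 0, 0], 0],
    [[0.2, 0, 0.5], [0, 0, 0], 0],
    [[0.25, 0, 0.5], [0, 0, 0], 0],
    [[0.25, 0, 0.45], [0, 0, 0], 0],
    [[0, 0, 0], [0, 0, 0], 0]
  ]
}}

```text
clock: 12.0
position: [0.4836, -0.0251, 0.2327]
tool_rot: [3.142, 0.0, 0.379]
force: [-0.5, 0.3, 0.1]
grip_width: -0.0002
finger_force: 0.0
```

```bash
python3 - <<'E'
from h import *
np.set_printoptions(precision=3,suppress=True)
print('tip',tip(), bot.observe()['force'])
E
```

```text
tip [-0.058 -0.006  0.06 ] [-0.485  0.288  0.058]
```

{"api": "arm_command", "payload": {
  "deltas": [
    [[0.3, 0, 0.4], [0, 0, 0], 0],
    [[0.3, 0, 0.4], [0, 0, 0], 0],
    [[0.3, 0, 0.4], [0, 0, 0], 0],
    [[0.35, 0, 0.4], [0, 0, 0], 0],
    [[0, 0, 0], [0, 0, 0], 0]
  ]
}}

```text
clock: 12.5
position: [0.4951, -0.0204, 0.2166]
tool_rot: [-3.141, 0.001, 0.379]
force: [-0.7, -0.2, -0.7]
grip_width: 0.0001
finger_force: 0.5
```

```bash
cat > ang.py <<'E'
from h import *
np.set_printoptions(precision=3,suppress=True)
print('tip',tip(), bot.observe()['force'])
ps=[bot.grab_frame('scene'),bot.grab_frame('top'),wrist()]
# intersect rays with the stand's y=0 plane
L=dict(cover_lip=(.05,.0085),thumb_bar=(-.062,0),far_rail=(.04,-.01),cover_hinge=(-.049,.0085))
for n,(x,z) in L.items():
    for p,c in zip(ps,'stw'):
        m=bot.mark_of(n,p)
        if m and m[0]['p']>.4:
            o,d=ray(p,m[0]['at']); o=st(o); d=st(d+O); X=o-d*o[1]/d[1] if abs(d[1])>.15 else None
            if X is not None: print(n,c,round(m[0]['p'],2),X,'r',round(np.hypot(X[0],X[2]-.09),3),'ang',round(float(np.degrees(np.arctan2(X[2]-.09,X[0])-np.arctan2(z,x))%360),1))
E
python3 ang.py
```

```text
tip [-0.045 -0.006  0.044] [-0.738 -0.197 -0.738]
cover_lip s 0.69 [0.017 0.    0.129] r 0.043 ang 56.7
thumb_bar s 0.73 [-0.032  0.     0.038] r 0.061 ang 58.2
far_rail s 0.69 [-0.202  0.     0.212] r 0.235 ang 163.0
cover_hinge s 0.73 [-0.026  0.     0.058] r 0.042 ang 60.8
```

{"api": "arm_command", "payload": {
  "deltas": [
    [[-0.6, 0, -0.6], [0, 0, 0], 0],
    [[-0.4, 0, -2.5], [0, 0, 0], 0],
    [[0, 0, -4], [0, 0, 0], 0],
    [[0, 0, -4.5], [0, 0, 0], 0],
    [[0, 0, -4.4], [0, 0, 0], 0],
    [[2.7, -0.7, 0], [0, 0, 0], 0],
    [[2.7, -0.7, 0], [0, 0, 0], 0],
    [[2.7, -0.7, 0], [0, 0, 0], 0],
    [[2.7, -0.7, 0], [0, 0, 0], 0],
    [[2.7, -0.6, 0], [0, 0, 0], 0],
    [[0, 0, 3.3], [0, 0, 0], 0],
    [[0, 0, 3.3], [0, 0, 0], 0],
    [[0, 0, 3.3], [0, 0, 0], 0],
    [[0, 0, 0], [0, 0, 0], 0]
  ]
}}

```text
clock: 14.65
position: [0.597, 0.057, 0.2751]
tool_rot: [-3.141, 0.006, 0.379]
force: [-0.2, 0.9, 0.7]
grip_width: 0.0002
finger_force: 0.0
```

```bash
python3 ang.py
```

```text
tip [0.077 0.029 0.102] [-0.247  0.885  0.708]
cover_lip s 0.8 [0.012 0.    0.13 ] r 0.041 ang 64.2
thumb_bar s 0.59 [-0.035  0.     0.033] r 0.067 ang 58.5
far_rail s 0.96 [0.034 0.    0.118] r 0.044 ang 53.2
cover_hinge s 0.65 [-0.034  0.     0.047] r 0.055 ang 61.6
```

{"api": "arm_command", "payload": {
  "deltas": [
    [[-1.4, 0, -0.2], [0, 0, 0], 0],
    [[-1.2, 0, -0.1], [0, 0, 0], 0],
    [[-0.5, 0, -0.3], [0, 0, 0], 0],
    [[-0.5, 0, -0.4], [0, 0, 0], 0],
    [[-0.5, 0, -0.3], [0, 0, 0], 0],
    [[-0.5, 0, -0.3], [0, 0, 0], 0],
    [[-0.5, 0, -0.3], [0, 0, 0], 0],
    [[-0.5, 0, -0.3], [0, 0, 0], 0],
    [[-0.6, 0, -0.3], [0, 0, 0], 0],
    [[-0.6, 0, -0.2], [0, 0, 0], 0],
    [[-0.5, 0, -0.1], [0, 0, 0], 0],
    [[-0.5, 0, -0.1], [0, 0, 0], 0],
    [[0, 0, 0], [0, 0, 0], 0]
  ]
}}

```text
clock: 16.7
position: [0.5253, 0.028, 0.3073]
tool_rot: [-3.141, 0.001, 0.378]
force: [0.5, 0.3, 0.4]
grip_width: -0.0
finger_force: 0.0
```

```bash
python3 ang.py
```

```text
tip [0.    0.028 0.134] [0.485 0.264 0.353]
thumb_bar s 0.86 [0.026 0.    0.032] r 0.064 ang 113.8
far_rail s 0.74 [-0.004  0.     0.134] r 0.044 ang 108.7
far_rail w 0.96 [-0.002  0.     0.139] r 0.049 ang 106.9
cover_hinge s 0.46 [0.004 0.    0.082] r 0.009 ang 124.1
```

{"api": "arm_command", "payload": {
  "deltas": [
    [[-0.5, 0, 0.1], [0, 0, 0], 0],
    [[-0.5, 0, 0.2], [0, 0, 0], 0],
    [[-0.4, 0, 0.2], [0, 0, 0], 0],
    [[-0.4, 0, 0.2], [0, 0, 0], 0],
    [[-0.3, 0, 0.3], [0, 0, 0], 0],
    [[-0.3, 0, 0.2], [0, 0, 0], 0],
    [[-0.4, 0, 0.3], [0, 0, 0], 0],
    [[-0.4, 0, 0.3], [0, 0, 0], 0],
    [[-0.3, 0, 0.3], [0, 0, 0], 0],
    [[-0.3, 0, 0.4], [0, 0, 0], 0],
    [[-0.2, 0, 0.4], [0, 0, 0], 0],
    [[-0.2, 0, 0.3], [0, 0, 0], 0],
    [[0, 0, 0], [0, 0, 0], 0]
  ]
}}

```text
clock: 18.75
position: [0.4864, 0.0126, 0.2746]
tool_rot: [-3.141, 0.002, 0.379]
force: [-0.1, -0.4, 0.3]
grip_width: -0.0002
finger_force: 0.0
```

```bash
python3 ang.py
```

```text
tip [-0.042  0.028  0.102] [-0.065 -0.369  0.339]
thumb_bar s 0.97 [0.062 0.    0.085] r 0.062 ang 175.0
thumb_bar w 0.8 [0.061 0.    0.098] r 0.062 ang 187.8
far_rail s 0.87 [-0.041  0.     0.099] r 0.042 ang 181.0
far_rail w 0.66 [-0.036 -0.     0.105] r 0.039 ang 171.8
```

Near the stop; press a little further until force shows.

{"api": "arm_command", "payload": {
  "deltas": [
    [[0, 0, 0.2], [0, 0, 0], 0],
    [[0, 0, 0.1], [0, 0, 0], 0],
    [[0, 0, 0], [0, 0, 0], 0]
  ]
}}

```text
clock: 19.8
position: [0.4869, 0.0127, 0.2732]
tool_rot: [-3.141, -0.001, 0.378]
force: [-9.6, 0.3, 33.3]
grip_width: 0.0001
finger_force: 16.9
```

{"api": "arm_command", "payload": {
  "deltas": [
    [[0, 0, -0.5], [0, 0, 0], 0],
    [[0, 0, -2.5], [0, 0, 0], 0],
    [[0, 0, -4], [0, 0, 0], 0],
    [[0, 0, -4], [0, 0, 0], 0],
    [[-2, 0, -2], [0, 0, 0], 0],
    [[0, 0, 0], [0, 0, 0], 0]
  ]
}}

```text
clock: 20.4
position: [0.4675, 0.0046, 0.4045]
tool_rot: [3.141, -0.003, 0.378]
force: [0.6, -0.0, -1.1]
grip_width: -0.0001
finger_force: 0.0
```

```bash
python3 ang.py; python3 - <<'E'
from h import *
a=bot.grab_frame('scene');w=wrist()
for n in('board','nest'): print([(n,m[0]['p'],st(at_z(p,m[0]['at'],.099))) for p in (a,w) if (m:=bot.mark_of(n,p))])
cv2.imwrite('pics/m6.png',np.hstack([cv2.resize(a['frame'][195:315,280:400],(400,400),interpolation=2),cv2.resize(w['frame'],(400,400))])[:,:,::-1])
E
```

```text
tip [-0.061  0.027  0.232] [ 0.62  -0.019 -1.133]
thumb_bar s 0.82 [0.067 0.    0.082] r 0.067 ang 172.7
far_rail s 0.97 [-0.035  0.     0.098] r 0.036 ang 181.1
cover_hinge w 0.64 [-0.034  0.     0.288] r 0.201 ang 289.6
[('board', 0.65, array([ 0.12441021, -0.04146162,  0.099     ])), ('board', 0.63, array([3.19890361e-04, 3.77260856e-05, 9.90000000e-02]))]
[('nest', 0.97, array([0.00588379, 0.00479189, 0.099     ]))]
```

View pics/m6.png

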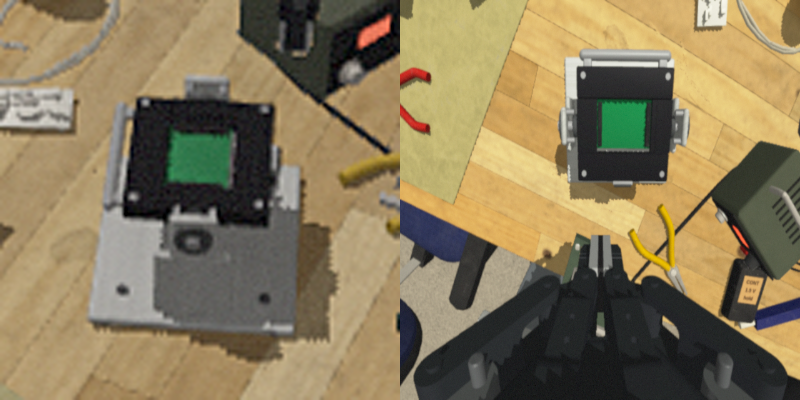

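The carrier lies level and upside down, with the thumb bar on the far side at (628,57). The board is solder side up in the nest at (622,125), and the robot is clear.

```bash
python3 -c "
from h import *
print(bot.job_done())"
```

```text
the job is handed in; nothing more can be done
None
```

The cover is shut and latched, the carrier has been turned the full half turn to its other stop, and the board lies solder side up in its nest. I handed the job in at about 21 s with the robot clear of everything; the hand-in returned no verdict.

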